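# Feel out the sticky place on the foam-board trimmer

## Robot

A 6-joint arm with a two-finger parallel gripper is mounted at the origin on the work surface. World frame = base frame: x ahead of the robot, y to its left, z up, the work surface at z = 0. Lengths are in mm, angles in rad, forces in N, time in s.
With the tool pointing down it reaches from about 375 to 900 mm from the base axis. Payload 3.1 kg.
Tool frame: the origin (TCP) lies at the very end of the fingers, on their centre line; the grasp point (between the pads) lies 19 mm behind it (robot.grip_point_offset is the distance from the TCP to the grasp point, in mm); x points along the fingers, y is the direction in which the jaws open and shut, and the axes are right-handed (so a half turn about x gives the same grasp; the last joint's range is limited). The gripper opens to 87 mm and grips with 3 to 60 N. Pads are 19 mm wide; open, the fingers measure 117 mm over their backs; the gripper's body (75 mm by 190 mm) begins 51 mm behind the grasp point.
Start: joints at [1.052, 0.527, 1.433, -0, 1.181, -0.178], TCP at [208.859, 589.045, 222.548] pointing down, gripper open.
Joint ranges: [-3.08, 3.08], [-0.75, 2.2], [0.22, 2.44], [-1.43, 4.57], [0, 2.65], [-2.85, 2.85]. Speed limits (rad/s): [2.79, 2.79, 3.14, 3.14, 3.14, 3.14].

## Interface

Orientations are given as a unit quaternion [x, y, z, w].
In Python, from plant import robot gives the robot as it stands. The module is installed in compiled form; this text tells all that it offers.
- The arm moves only by the tool play_rows, never from a script. Its argument "moves" is a list of rows, each a list of 5 numbers: the opening, from 0 (shut) to 1 (fully open), then the shift along the tool's x, y, z in mm, then the turn about the tool's x in rad. In form: [[claw, tx, ty, tz, roll], ...]. A call has 1 to 5 rows; each row shifts and turns the pose as measured when the row begins, along the tool's axes as they then stand; what a row does not reach is not made up. A row lasts 1/10 s, in which the tool goes at most 50 mm and 8.59 degrees, less where a joint would pass 70% of its speed; a pose out of reach is approached as far as the arm can. A call with a gripper value outside its range is refused whole. The fingers move at their own pace and stop on an object; "force" is the grip in N (left out, the last holds). Time passes only in rows, so rows that do not move let the fingers close. It gives the time, the measured TCP pose, the force and the opening at its end, in the units of the state.
- robot.sense(): the state, without advancing time (a new reading comes with each control period).
- robot.get_image(name): name is "scene" or "top" or "wrist"; returns a dict with "color" (480x640x3 uint8, red, green, blue), "intrinsics" (3x3 intrinsics, pixels), "k1" (the pictures are not rectified: a ray, as slopes to the right and down, at radius r is drawn at 1 + k1 r^2 times it, then the intrinsics apply), "extrinsics" (4x4, takes a point from world to camera coordinates). Camera axes: x right, y up, looking along -z (the intrinsics and any distortion apply to the point x, -y, -z); pixel columns grow to the right and rows downward; lengths in mm; the calibration is good to about 2 mm. A picture is of the moment at which its call begins. There is no depth.
- robot.finish_job(): hands the job in, once; it reports no verdict.
The state is a dict: "clock": time; "joints": joint angles; "qd": joint speeds; "joint_torque": joint torques, N m; "ee_pos": TCP position; "eef_rot": TCP orientation; "wrist_force": force on the tool from outside, world axes, zero at the start; "wrist_torque": the same for the moment, N m; "finger_gap": opening from 0.0 (shut) to 1.0 (fully open).
Only numpy, scipy, OpenCV 4.12 (cv2) and the standard library are available. Lean on these libraries where they do the work, as an engineer would, in place of code of your own. Each camera call takes 0.05 s, during which the arm holds its last target.

## Task

The slide of the foam-board trimmer (its blade is out) drags at one place. Run the carriage gently, by its orange knob or plate, up against the red stop, then right across until it meets the blue stop, feeling for where it drags and without ramming the stops; then bring it back and leave it parked on the sticky place, let go, so that it can be cleaned there. Do not disturb the glue bottle, the paper cup or the little clay pot.

Things in the scene. Friction and masses are not known exactly. Their poses are not given: they have to be found in the camera images.
- rail: Straight aluminium rail, 46 mm wide, 22 mm high, fixed on a grey base board 190 x 420 x 12 mm; immovable. Origin: middle of its underside, 12 mm above the table. y runs along it to the red stop, z up, x across, away from the robot. Stop blocks at its ends reach 40 mm above the origin. Somewhere inside, within 75 mm of the middle (y -0.075 to 0.075), is the one sticky place: unseen, only felt.
- carriage: Black plate 64 mm across, 84 mm along the rail, 14 mm thick. Origin: centre of its underside, 24 mm above the rail's. Slides along the rail's y only, from -0.12 (blue stop) to +0.12 (red), stays where left. Sliding takes 2-3 N, and 4-9 N more on the sticky place, about 22 mm of travel, alike both ways: most in the half that is entered first, rising in the first few mm.
- knob (a point): Centre of the orange knob, an upright block 30 mm along the rail, 26 mm across, 46 mm high, on the middle of the carriage plate; its top is 23 mm above this point, the plate's top 23 mm below. Moves with the carriage. Axes as the rail's.
- red_stop (a point): Middle of the inner face of the red stop block (the face that the carriage's plate meets), at the rail's +y end; the face is firm rubber; the force climbs steeply there.
- blue_stop (a point): Middle of the inner face of the blue stop block, at the rail's -y end; the face is firm rubber; the force climbs steeply there.
- glue_mid (a point): Bystander: centre of an upright white glue bottle with a red label, 52 mm across and 150 mm high, standing loose on the table left of the trimmer.
- cup_mid (a point): Bystander: centre of an upright brown paper cup, 76 mm across the rim and 85 mm high, standing loose on the table right of the trimmer.
- claypot_mid (a point): Bystander: centre of a small brown clay pot, 36 mm across and 30 mm high, standing loose on the foam board that lies on the trimmer's base, beyond the rail.

How it is judged (in metres and radians):
On the way, in this order (a step that is already met when the one before it is completed fails the run):
1. the carriage has been brought up to the red stop (within 1.5 mm) (y of carriage in the frame of rail above 0.1185 m).
2. the carriage has then been brought across to the blue stop (within 1.5 mm) (y of carriage in the frame of rail below -0.1185 m).
At the end, for the whole second after the job is handed in: The carriage stands still, let go, on the sticky place (within about 10 mm of its middle, so that the hidden drag bears on it with more than 4 N) and away from both stops; the bottle, the cup and the pot are within 20 mm of where they stood (contact force between carriage and rail above 4 N and y of carriage in the frame of rail between -0.1 and 0.1 m and linear speed of carriage below 0.005 m/s and contact force between the fingers and carriage below 0.1 N and distance of each of glue_mid, cup_mid, claypot_mid from where it was at the start of the episode below 0.02 m); the robot touches nothing.
It fails at once if the carriage is rammed: more than 25 N between carriage and rail, stops included (contact force between carriage and rail above 25 N).
It fails at once if a bystander (glue bottle, cup, clay pot) is shifted by more than 20 mm or knocked over (distance of any of glue_mid, cup_mid, claypot_mid from where it was at the start of the episode above 0.02 m).
It also fails if it takes over 67 s, if anything falls off the work surface, if the arm or the gripper's body presses on something with over 40 N, if the wrist force passes 120 N, or if a joint passes its speed limit or range.

## Working session

There is one attempt and no reset: what is moved stays moved. The work goes in short steps, Python scripts to look and compute and a tool call to move; the robot and the scene stay as the last step left them, time stands still between calls to the robot, and variables do not carry over. Pictures are saved under pics/ and viewed, and the job is handed in when it is done.

Besides the shell and the picture viewer there is one more tool, called by a JSON object that holds its "op" and its "data". play_rows: Moves the arm, as the interface text tells. Its arguments: {"type":"object","properties":{"moves":{"type":"array","items":{"type":"array","items":{"type":"number"}}},"force":{"type":"number"}},"required":["moves"]}

```bash
mkdir -p pics
python3 - <<'E'
from plant import robot
import cv2
s=robot.sense();print({k:(v if not hasattr(v,'tolist') else v.tolist()) for k,v in s.items()})
for n in("scene","top"):
    d=robot.get_image(n);cv2.imwrite(f"pics/{n}0.png",d["color"][:,:,::-1])
    print(n,d["intrinsics"],d["k1"],d["extrinsics"])
E
```

```text
{'clock': 0.0, 'joints': [1.0515219191861558, 0.5284469201896147, 1.4339036624893686, 2.85430437207075e-07, 1.1814134828861047, -0.17851548247779825], 'qd': [-0.001632326700600653, 0.0002837222415219143, 0.00028275303294010383, -0.00016706591334316985, -0.0006477570160014425, -0.0004755787153140289], 'joint_torque': [0.0010003962961491197, -44.00459289550781, -17.659079432487488, 0.06343495566397905, 0.05810262286104262, -0.00014535563877871027], 'ee_pos': [208.48530578582282, 588.4182470067265, 221.58304205950535], 'eef_rot': [0.11917297319921684, 0.6971303462636919, -0.12061582180893483, 0.6966052729533988], 'wrist_force': [-0.20716482399588287, 0.28818997575996663, -0.3451253267130815], 'wrist_torque': [-0.0014913935766216284, 0.02227630707738355, 0.016703863449843006], 'finger_gap': 0.994526221073877}
scene [[610.94667865   0.         310.98623774]
 [  0.         610.94667865 238.44776401]
 [  0.           0.           1.        ]] -0.09584518610467788 [[-1.31407455e-01  9.91281432e-01 -9.65415893e-03  6.84403103e+01]
 [-7.37648686e-01 -9.12697671e-02  6.68987478e-01  3.64779250e+02]
 [ 6.62273732e-01  9.50313198e-02  7.43210974e-01 -1.75448047e+03]
 [ 0.00000000e+00  0.00000000e+00  0.00000000e+00  1.00000000e+00]]
top [[476.552698     0.         322.01641022]
 [  0.         476.552698   240.50553304]
 [  0.           0.           1.        ]] -0.03937266653031588 [[-4.51134442e-03 -9.99869397e-01 -1.55189268e-02  4.99410252e+00]
 [ 9.96629967e-01 -5.76674211e-03  8.18257565e-02 -5.33526280e+02]
 [-8.19045635e-02 -1.50974833e-02  9.96525819e-01 -1.33172512e+03]
 [ 0.00000000e+00  0.00000000e+00  0.00000000e+00  1.00000000e+00]]
```

View pics/scene0.png

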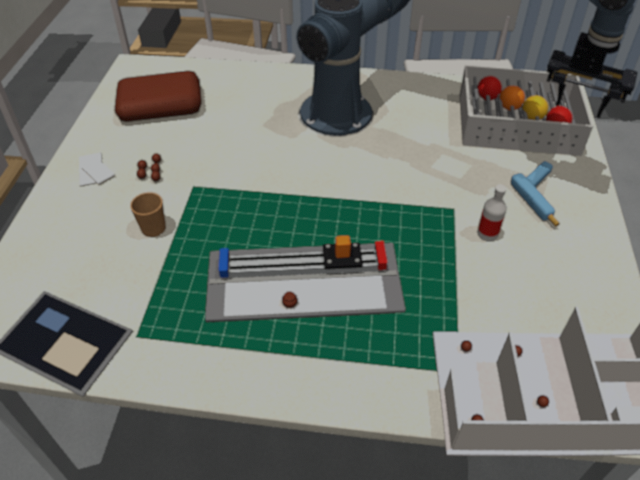

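View pics/top0.png

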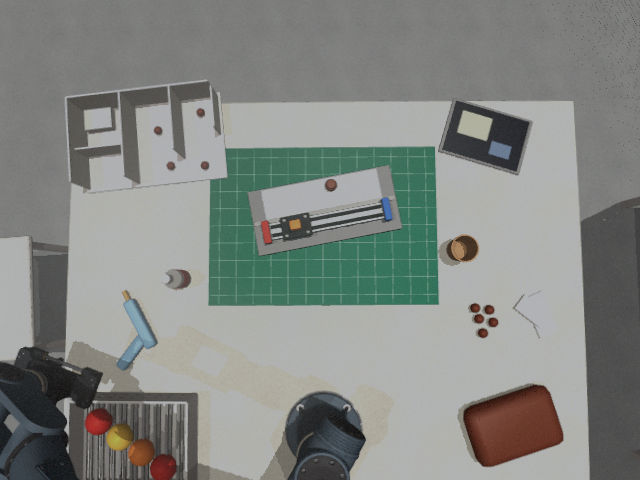

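The scene view shows the knob at (343,245), the red stop at (381,255) and the blue stop at (224,262), with the pot at (290,299). In the top view the knob is at (295,225), red at (266,232), blue at (387,208), bottle at (177,279) and cup at (463,248).

```bash
cat > h.py <<'E'
import numpy as np,cv2
from plant import robot
def ray(d,u,v):
    K=d["intrinsics"];k=d["k1"];E=np.array(d["extrinsics"])
    K=np.array(K);p=cv2.undistortPoints(np.array([[[u,v]]],float),K,np.array([k,0,0,0.]))[0,0]
    R=E[:3,:3];c=-R.T@E[:3,3]
    return c,R.T@np.array([p[0],-p[1],-1.])
def onz(d,u,v,z):
    c,r=ray(d,u,v);return c+r*(z-c[2])/r[2]
def mask(d,col,box):
    h=cv2.cvtColor(d["color"],cv2.COLOR_RGB2HSV);H,S,V=cv2.split(h)
    m={'o':(H>8)&(H<25)&(S>150)&(V>90),'r':((H<6)|(H>174))&(S>150)&(V>80),'b':(H>100)&(H<125)&(S>150)&(V>60)}[col]
    o=np.zeros(m.shape,np.uint8);a,b,c,e=box;o[b:e,a:c]=m[b:e,a:c];return o
E
python3 - <<'E'
from h import *
top=robot.get_image("top");sc=robot.get_image("scene")
for d,n,boxes in((top,"top",dict(o=(270,205,320,245),r=(250,210,285,250),b=(370,190,405,230))),(sc,"sc",dict(o=(325,228,360,265),r=(368,235,395,275),b=(210,240,240,285)))):
    for k,b in boxes.items():
        m=mask(d,k,b);c=max(cv2.findContours(m,0,1)[0],key=cv2.contourArea)
        r=cv2.minAreaRect(c)
        print(n,k,int(m.sum()),r, onz(d,*r[0],96 if k=='o' else 52).round(1))
x0,y0,x1,y1=235,150,415,270
cv2.imwrite("pics/topz.png",cv2.resize(top["color"][y0:y1,x0:x1,::-1],None,fx=4.4,fy=4.4,interpolation=cv2.INTER_CUBIC))
x0,y0,x1,y1=200,225,410,325
cv2.imwrite("pics/scz.png",cv2.resize(sc["color"][y0:y1,x0:x1,::-1],None,fx=3.8,fy=3.8,interpolation=cv2.INTER_CUBIC))
E
```

```text
top o 4 ((295.0, 228.0), (2.0, 0.0), 180.0) [561.7  73.7  96. ]
top r 106 ((266.0, 231.49996948242188), (21.768890380859375, 6.0796003341674805), 78.69007110595703) [557.2 157.9  52. ]
top b 38 ((388.0, 216.5), (5.0, 6.0), 90.0) [ 597.1 -182.3   52. ]
sc o 287 ((342.5, 246.0), (20.0, 15.0), 90.0) [593.5  77.3  96. ]
sc r 233 ((381.01300048828125, 254.93307495117188), (28.152828216552734, 9.096855163574219), 82.56858825683594) [570.3 160.2  52. ]
sc b 239 ((223.22122192382812, 261.9688415527344), (8.59312915802002, 28.217439651489258), 2.290609836578369) [ 632.1 -175.6   52. ]
```

View pics/topz.png

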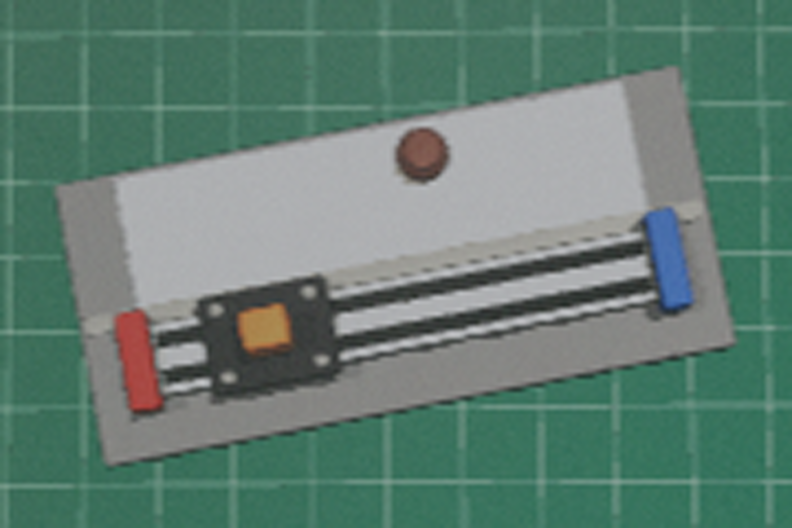

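View pics/scz.png

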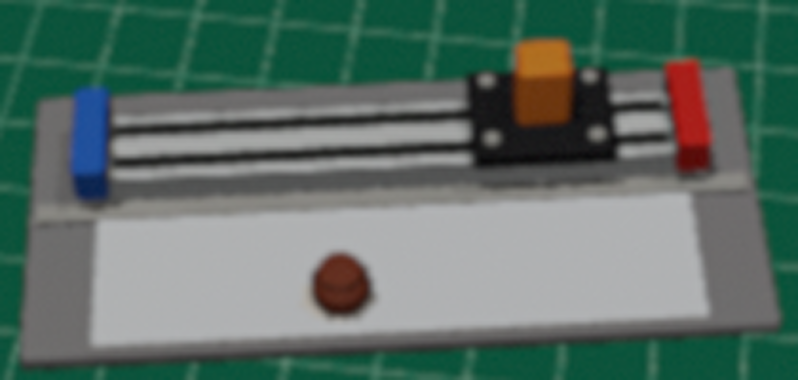

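The zooms show the stops, plate and knob clearly. The knob top is about (266,328) in the top zoom, the red top (138,361) and the blue top (669,258).

Run:
```python
from h import *
top=robot.get_image("top");sc=robot.get_image("scene")
T=lambda x,y,z:onz(top,235+x/4.4-.4,150+y/4.4-.4,z)
S=lambda x,y,z:onz(sc,200+x/3.8-.4,225+y/3.8-.4,z)
P={}
def mid(f,pts,z): return np.mean([f(*p,z) for p in pts],0)
tk=mid(T,[(238,310),(287,303),(293,346),(247,354)],96);tr=mid(T,[(145,310),(160,408)],52);tb=mid(T,[(646,213),(664,309)],52)
tc=mid(T,[(198,297),(323,275),(340,375),(213,400)],50)
sk=mid(S,[(516,46),(568,42),(573,68),(516,71)],96);sr=mid(S,[(668,63),(677,120),(700,61),(708,133)][:1]+[(680,135)],52);sb=mid(S,[(108,92),(105,174)],52)
scn=mid(S,[(472,75),(607,70),(618,150),(475,155)],50)
for n,a,b in(("knob",tk,sk),("red",tr,sr),("blue",tb,sb),("plate",tc,scn)):print(n,a.round(1),b.round(1))
for n,r,b in(("T",tr,tb),("S",sr,sb)):
    v=r-b;print(n,np.linalg.norm(v),np.degrees(np.arctan2(-v[0],v[1])),((r+b)/2).round(1))
print("bottle",onz(top,177,279,75),"cup",onz(top,463,248,42),"pot",onz(top,331,185,40))
s=robot.sense()
from scipy.spatial.transform import Rotation as R
print(R.from_quat(s["eef_rot"]).as_matrix().round(3))
```

```text
knob [572.   73.4  96. ] [575.3  75.7  96. ]
red [558.  148.8  52. ] [558.7 150.7  52. ]
blue [ 618.5 -170.    52. ] [ 623.9 -167.7   52. ]
plate [572.   75.3  50. ] [576.3  77.   50. ]
T 324.46031975255715 10.745561308156612 [588.3 -10.6  52. ]
S 324.9797594578633 11.57277517325347 [591.3  -8.5  52. ]
bottle [425.86943181 398.47017608  75.        ] cup [ 508.62571836 -391.54452285   42.        ] pot [689.52649777 -24.16539127  40.        ]
[[-0.     0.334  0.942]
 [-0.001  0.942 -0.334]
 [-1.    -0.001 -0.   ]]
```

{"op": "play_rows", "data": {"moves": [[1, 0, -28, 40, 0], [1, 0, -28, 40, 0], [1, 0, -28, 40, 0], [1, 0, -28, 40, 0], [1, 0, -28, 40, 0]]}}

```text
clock: 0.8
ee_pos: [351.8, 390.9, 221.6]
eef_rot: [0.117, 0.697, -0.114, 0.698]
wrist_force: [0.0, 0.5, 0.5]
finger_gap: 1.0
```

{"op": "play_rows", "data": {"moves": [[1, 0, -28, 40, 0], [1, 0, -28, 40, 0], [1, 0, -28, 40, 0], [1, 0, -28, 40, 0], [1, 0, -28, 40, 0]]}}

```text
clock: 1.3
ee_pos: [498.9, 188.3, 222.0]
eef_rot: [0.118, 0.696, -0.113, 0.699]
wrist_force: [0.4, 0.3, -0.2]
finger_gap: 1.002
```

{"op": "play_rows", "data": {"moves": [[1, 0, 0, 0, -0.13], [1, 0, 0, 0, -0.13], [1, 0, 0, 0, -0.13], [1, 0, 0, 0, -0.13], [1, 0, 0, 0, 0]]}}

```text
clock: 1.8
ee_pos: [505.8, 180.0, 222.3]
eef_rot: [-0.069, 0.7, 0.071, 0.707]
wrist_force: [-0.7, -0.1, -0.4]
finger_gap: 1.002
```

```bash
cat >> h.py <<'E'
from scipy.spatial.transform import Rotation as R
C=np.array([589.8,-9.5]);A=np.radians(11.1);D=np.array([-np.sin(A),np.cos(A)]);N=np.array([np.cos(A),np.sin(A)])
def st():
    s=robot.sense();M=R.from_quat(s["eef_rot"]).as_matrix();p=np.array(s["ee_pos"])
    f=np.array(s["wrist_force"])
    print("t",round(s["clock"],2),"p",p.round(1),"gap",round(s["finger_gap"]*87,1),"rail y",round(float((p[:2]-C)@D),1),"x",round(float((p[:2]-C)@N),1),"F y,x,z",round(float(f[:2]@D),2),round(float(f[:2]@N),2),round(float(f[2]),2),"yaw of toolY",round(float(np.degrees(np.arctan2(-M[0,1],M[1,1]))),2))
    return s,M,p
E
python3 - <<'E'
from h import *
s,M,p=st();print(M.round(3), M.T@(np.array([573.5,74.5,150])-p))
E
```

```text
t 1.8 p [505.8 180.  222.3] gap 87.2 rail y 202.1 x -46.0 F y,x,z 0.01 -0.67 -0.38 yaw of toolY 11.38
[[ 0.009 -0.197  0.98 ]
 [ 0.005  0.98   0.197]
 [-1.     0.003  0.01 ]] [  72.45075212 -117.00441771   44.8362757 ]
```

Now go above the knob, then use the wrist camera to check.

{"op": "play_rows", "data": {"moves": [[1, 10, -40, 15, 0], [1, 10, -40, 15, 0], [1, 10, -30, 12, 0], [1, 10, -6, 2, 0], [1, 0, 0, 0, 0]]}}

```text
clock: 2.3
ee_pos: [574.2, 73.7, 181.8]
eef_rot: [-0.065, 0.7, 0.068, 0.708]
wrist_force: [0.2, -0.3, -0.3]
finger_gap: 1.0
```

Run:
```python
from h import *
d=robot.get_image("wrist");cv2.imwrite("pics/w1.png",d["color"][:,:,::-1])
d2=robot.get_image("scene");cv2.imwrite("pics/s1.png",cv2.resize(d2["color"][150:330,200:420,::-1],None,fx=3,fy=3))
s,M,p=st();print(M.T@(np.array([573.5,74.5,60])-p))
K=d["intrinsics"];E=d["extrinsics"];print(K,d["k1"])
```

```text
t 2.4 p [574.3  74.8 183.1] gap 86.9 rail y 85.7 x 1.1 F y,x,z 0.54 0.45 -0.31 yaw of toolY 10.94
[123.07282909  -0.60020239  -2.74372705]
[[413.90871381   0.         322.61255949]
 [  0.         413.90871381 236.66684319]
 [  0.           0.           1.        ]] -0.02516480134703844
```

View pics/w1.png

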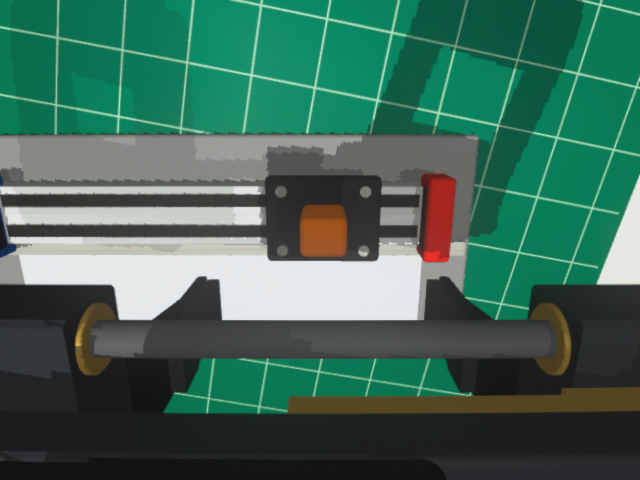

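View pics/s1.png

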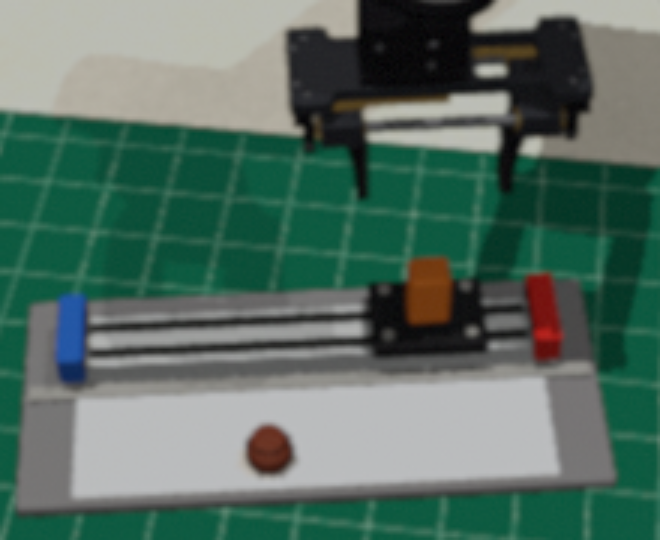

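The wrist view shows the rail horizontal, so the yaw is good. The knob is at column 323, midway between the fingers (207 to 440). Plate corners are (267,176) to (380,261).

Run:
```python
from h import *
d=robot.get_image("wrist")
q=np.mean([onz(d,*c,50) for c in((267,176),(379,176),(380,261),(267,261))],0);print(q)
r=[onz(d,*c,50) for c in((267,218),(380,218))];print(np.linalg.norm(r[0]-r[1]))
a=onz(d,0,184,34);b=onz(d,415,182,34);v=b-a;print(np.degrees(np.arctan2(-v[0],v[1])))
s,M,p=st();print(M.T@(np.array([q[0],q[1],60])-p))
```

```text
[573.09017294  75.23837736  50.        ]
82.6751506362258
11.122472653734707
t 2.45 p [574.3  75.3 183.5] gap 87.2 rail y 86.2 x 1.1 F y,x,z 0.0 0.66 -0.34 yaw of toolY 11.0
[123.45999744  -0.26309176  -3.11466606]
```

{"op": "play_rows", "data": {"moves": [[1, 35, 0, -1, 0], [1, 35, 0, -1, 0], [1, 30, 0, 0, 0], [1, 10, 0, 0, 0], [1, 0, 0, 0, 0]]}}

```text
clock: 2.95
ee_pos: [575.3, 82.3, 76.4]
eef_rot: [-0.068, 0.695, 0.071, 0.713]
wrist_force: [0.4, 0.3, 0.1]
finger_gap: 0.997
```

```bash
python3 -c "
from h import *
s,M,p=st();print(M.T@(np.array([573.1,75,61])-p));print(M.round(3))"
```

```text
t 2.95 p [575.3  82.3  76.4] gap 86.7 rail y 92.9 x 3.5 F y,x,z 0.21 0.45 0.06 yaw of toolY 11.33
[15.25708929 -6.76791459 -4.01084459]
[[ 0.025 -0.196  0.98 ]
 [ 0.007  0.981  0.196]
 [-1.     0.002  0.026]]
```

{"op": "play_rows", "data": {"moves": [[1, 5, -7, -4, 0], [1, 0, 0, 0, 0]]}}

```text
clock: 3.15
ee_pos: [573.7, 75.4, 73.3]
eef_rot: [-0.069, 0.693, 0.072, 0.714]
wrist_force: [-0.2, -0.7, 1.4]
finger_gap: 1.002
```

```bash
python3 -c "
from h import *
s,M,p=st();print(M.T@(np.array([573.1,75,61])-p))"
```

```text
t 3.15 p [573.7  75.4  73.3] gap 87.1 rail y 86.4 x 0.5 F y,x,z -0.67 -0.36 1.42 yaw of toolY 11.45
[12.26222451 -0.26718091 -1.02279482]
```

{"op": "play_rows", "data": {"moves": [[0.45, 10, 0, -1, 0], [0.45, 0, 0, 0, 0], [0.45, 0, 0, 0, 0]], "force": 15}}

```text
clock: 3.45
ee_pos: [575.0, 74.7, 65.3]
eef_rot: [-0.069, 0.691, 0.071, 0.716]
wrist_force: [0.0, 0.4, 0.1]
finger_gap: 0.811
```

```bash
python3 -c "
from h import *
s,M,p=st();print(M.T@(np.array([573.1,75,61])-p))
d=robot.get_image('wrist');cv2.imwrite('pics/w2.png',d['color'][:,:,::-1])
"
```

```text
t 3.45 p [575.   74.7  65.3] gap 70.5 rail y 85.5 x 1.7 F y,x,z 0.35 0.07 0.15 yaw of toolY 11.39
[ 4.27642738  0.63833651 -1.93370706]
```

View pics/w2.png

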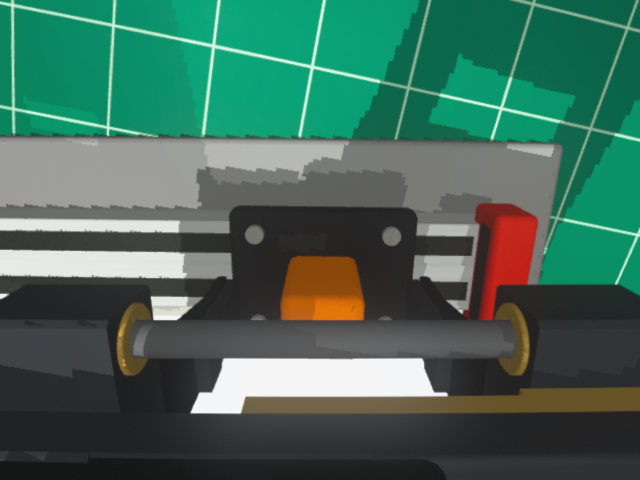

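The fingers (left about 205, right about 435) straddle the knob (282–362). The fingers are still closing to the loose cage.

{"op": "play_rows", "data": {"moves": [[0.4, 0, 0, -1, 0], [0.4, 0, 0, 0, 0], [0.4, 0, 0, 0, 0], [0.4, 0, 0, 0, 0], [0.4, 0, 0, 0, 0]]}}

```text
clock: 4.0
ee_pos: [574.2, 74.5, 65.8]
eef_rot: [-0.069, 0.691, 0.071, 0.716]
wrist_force: [0.6, -0.0, 0.8]
finger_gap: 0.414
```

```bash
python3 -c "
from h import *
s,M,p=st();print(M.T@(np.array([573.1,75,61])-p))"
```

```text
t 4.0 p [574.2  74.5  65.8] gap 36.1 rail y 85.4 x 0.8 F y,x,z -0.12 0.58 0.81 yaw of toolY 11.39
[ 4.74194359  0.73669312 -1.09363247]
```

{"op": "play_rows", "data": {"moves": [[0.4, 0, 4, 0, 0], [0.4, 0, 4, 0, 0], [0.4, 0, 4, 0, 0], [0.4, 0, 4, 0, 0], [0.4, 0, 4, 0, 0]]}}

```text
clock: 4.5
ee_pos: [570.7, 93.9, 65.8]
eef_rot: [-0.07, 0.691, 0.07, 0.716]
wrist_force: [1.1, -2.4, 0.0]
finger_gap: 0.402
```

```bash
python3 -c "
from h import *
s,M,p=st()"
```

```text
t 4.5 p [570.7  93.9  65.8] gap 35.0 rail y 105.2 x 1.1 F y,x,z -2.57 0.63 0.0 yaw of toolY 11.4
```

{"op": "play_rows", "data": {"moves": [[0.4, 0, 3, 0, 0], [0.4, 0, 3, 0, 0], [0.4, 0, 3, 0, 0], [0.4, 0, 2, 0, 0]]}}

```text
clock: 4.9
ee_pos: [568.4, 106.1, 65.8]
eef_rot: [-0.07, 0.691, 0.071, 0.716]
wrist_force: [-0.3, -2.4, -0.1]
finger_gap: 0.4
```

```bash
python3 -c "
from h import *
s,M,p=st()"
```

```text
t 4.9 p [568.4 106.1  65.8] gap 34.8 rail y 117.6 x 1.2 F y,x,z -2.26 -0.7 -0.11 yaw of toolY 11.44
```

{"op": "play_rows", "data": {"moves": [[0.4, 0, 1, 0, 0], [0.4, 0, 1, 0, 0]]}}

```text
clock: 5.1
ee_pos: [567.9, 108.5, 65.8]
eef_rot: [-0.07, 0.691, 0.071, 0.716]
wrist_force: [1.1, -1.9, -0.5]
finger_gap: 0.402
```

{"op": "play_rows", "data": {"moves": [[0.4, 0, 1, 0, 0]]}}

```text
clock: 5.2
ee_pos: [567.8, 109.2, 65.8]
eef_rot: [-0.071, 0.691, 0.071, 0.716]
wrist_force: [0.3, -5.9, -0.8]
finger_gap: 0.397
```

{"op": "play_rows", "data": {"moves": [[0.4, 0, 1, 0, 0]]}}

```text
clock: 5.3
ee_pos: [567.8, 109.2, 65.8]
eef_rot: [-0.072, 0.69, 0.07, 0.716]
wrist_force: [1.0, -7.9, -1.0]
finger_gap: 0.403
```

```bash
python3 -c "
from h import *
s,M,p=st()"
```

```text
t 5.3 p [567.8 109.2  65.8] gap 35.1 rail y 120.7 x 1.3 F y,x,z -7.93 -0.58 -1.03 yaw of toolY 11.52
```

{"op": "play_rows", "data": {"moves": [[0.4, 0, 1.3, 0, 0]]}}

```text
clock: 5.4
ee_pos: [567.8, 109.2, 65.7]
eef_rot: [-0.073, 0.69, 0.07, 0.716]
wrist_force: [1.6, -6.9, -0.8]
finger_gap: 0.402
```

```bash
python3 -c "
from h import *
s,M,p=st()
d=robot.get_image('wrist');cv2.imwrite('pics/w3.png',d['color'][:,:,::-1])
d=robot.get_image('top');cv2.imwrite('pics/t3.png',cv2.resize(d['color'][190:260,240:340,::-1],None,fx=6,fy=6))
"
```

```text
t 5.4 p [567.8 109.2  65.7] gap 35.0 rail y 120.7 x 1.2 F y,x,z -7.07 0.28 -0.84 yaw of toolY 11.56
```

View pics/w3.png

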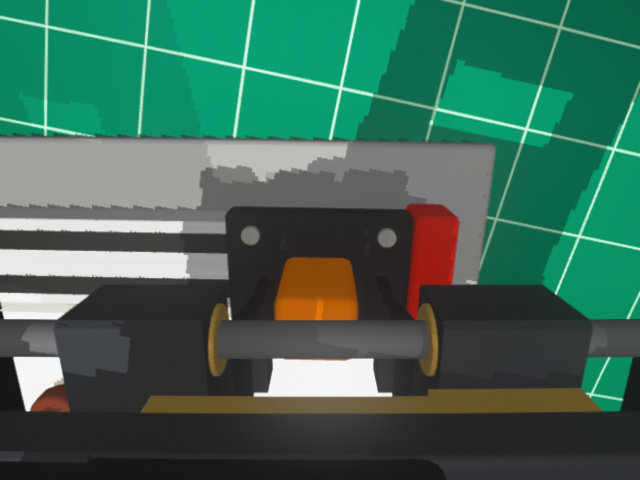

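The plate is now against the red stop (they touch at column 412), and the force climbed to 7–8 N without further travel. Now I'll traverse to blue.

{"op": "play_rows", "data": {"moves": [[0.4, 0, -3, 0, 0], [0.4, 0, -4, 0, 0], [0.4, 0, -5, 0, 0], [0.4, 0, -5, 0, 0], [0.4, 0, -5, 0, 0]]}}

```text
clock: 6.0
ee_pos: [571.2, 89.4, 65.6]
eef_rot: [-0.07, 0.691, 0.071, 0.716]
wrist_force: [1.4, 2.3, -0.6]
finger_gap: 0.399
```

{"op": "play_rows", "data": {"moves": [[0.4, 0, -5, 0, 0], [0.4, 0, -5, 0, 0]]}}

```text
clock: 6.2
ee_pos: [573.1, 79.1, 65.6]
eef_rot: [-0.07, 0.691, 0.071, 0.716]
wrist_force: [0.6, 2.6, -0.8]
finger_gap: 0.399
```

```bash
python3 -c "
from h import *
s,M,p=st()"
```

```text
t 6.2 p [573.1  79.1  65.6] gap 34.7 rail y 90.1 x 0.7 F y,x,z 2.42 1.1 -0.85 yaw of toolY 11.42
```

{"op": "play_rows", "data": {"moves": [[0.4, 0, -4, 0, 0], [0.4, 0, -4, 0, 0]]}}

```text
clock: 6.4
ee_pos: [574.8, 70.3, 65.6]
eef_rot: [-0.069, 0.691, 0.071, 0.716]
wrist_force: [-0.9, 1.5, -0.0]
finger_gap: 0.404
```

{"op": "play_rows", "data": {"moves": [[0.4, 0, -4, 0, 0], [0.4, 0, -4, 0, 0]]}}

```text
clock: 6.6
ee_pos: [576.4, 61.7, 65.6]
eef_rot: [-0.069, 0.691, 0.071, 0.716]
wrist_force: [0.7, 1.8, 0.2]
finger_gap: 0.403
```

{"op": "play_rows", "data": {"moves": [[0.4, 0, -3, 0, 0], [0.4, 0, -3, 0, 0]]}}

```text
clock: 6.8
ee_pos: [577.6, 55.1, 65.6]
eef_rot: [-0.069, 0.692, 0.071, 0.716]
wrist_force: [0.3, 1.2, 0.8]
finger_gap: 0.4
```

{"op": "play_rows", "data": {"moves": [[0.4, 0, -3, 0, 0], [0.4, 0, -3, 0, 0]]}}

```text
clock: 7.0
ee_pos: [578.7, 48.8, 65.6]
eef_rot: [-0.069, 0.692, 0.071, 0.715]
wrist_force: [0.5, 2.1, 0.6]
finger_gap: 0.399
```

{"op": "play_rows", "data": {"moves": [[0.4, 0, -3, 0, 0], [0.4, 0, -3, 0, 0]]}}

```text
clock: 7.2
ee_pos: [580.0, 42.5, 65.6]
eef_rot: [-0.069, 0.692, 0.071, 0.715]
wrist_force: [-0.9, 1.9, -0.1]
finger_gap: 0.4
```

{"op": "play_rows", "data": {"moves": [[0.4, 0, -3, 0, 0], [0.4, 0, -3, 0, 0]]}}

```text
clock: 7.4
ee_pos: [581.1, 36.1, 65.6]
eef_rot: [-0.069, 0.692, 0.071, 0.715]
wrist_force: [-0.4, 1.8, 0.7]
finger_gap: 0.402
```

{"op": "play_rows", "data": {"moves": [[0.4, 0, -3, 0, 0], [0.4, 0, -3, 0, 0]]}}

```text
clock: 7.6
ee_pos: [582.3, 29.7, 65.6]
eef_rot: [-0.069, 0.692, 0.071, 0.715]
wrist_force: [-0.7, 2.0, 0.1]
finger_gap: 0.4
```

{"op": "play_rows", "data": {"moves": [[0.4, 0, -3, 0, 0], [0.4, 0, -3, 0, 0]]}}

```text
clock: 7.8
ee_pos: [583.6, 23.3, 65.6]
eef_rot: [-0.069, 0.692, 0.071, 0.715]
wrist_force: [0.4, 2.7, 0.6]
finger_gap: 0.401
```

```bash
python3 -c "
from h import *
s,M,p=st()"
```

```text
t 7.8 p [583.6  23.3  65.6] gap 34.9 rail y 33.4 x 0.2 F y,x,z 2.54 0.96 0.6 yaw of toolY 11.4
```

{"op": "play_rows", "data": {"moves": [[0.4, 0, -3, 0, 0], [0.4, 0, -3, 0, 0]]}}

```text
clock: 8.0
ee_pos: [584.8, 16.9, 65.6]
eef_rot: [-0.069, 0.692, 0.071, 0.715]
wrist_force: [-0.1, 1.5, 0.4]
finger_gap: 0.399
```

{"op": "play_rows", "data": {"moves": [[0.4, 0, -3, 0, 0], [0.4, 0, -3, 0, 0]]}}

```text
clock: 8.2
ee_pos: [586.0, 10.5, 65.6]
eef_rot: [-0.069, 0.692, 0.071, 0.715]
wrist_force: [-0.6, 2.0, 0.6]
finger_gap: 0.401
```

{"op": "play_rows", "data": {"moves": [[0.4, 0, -3, 0, 0], [0.4, 0, -3, 0, 0]]}}

```text
clock: 8.4
ee_pos: [587.1, 4.1, 65.5]
eef_rot: [-0.069, 0.692, 0.071, 0.715]
wrist_force: [-0.2, 1.7, 0.4]
finger_gap: 0.399
```

{"op": "play_rows", "data": {"moves": [[0.4, 0, -3, 0, 0], [0.4, 0, -3, 0, 0]]}}

```text
clock: 8.6
ee_pos: [588.4, -2.3, 65.6]
eef_rot: [-0.069, 0.692, 0.071, 0.715]
wrist_force: [0.1, 1.5, 0.6]
finger_gap: 0.4
```

{"op": "play_rows", "data": {"moves": [[0.4, 0, -3, 0, 0], [0.4, 0, -3, 0, 0]]}}

```text
clock: 8.8
ee_pos: [589.6, -8.7, 65.6]
eef_rot: [-0.069, 0.692, 0.071, 0.715]
wrist_force: [-0.9, 1.9, 0.1]
finger_gap: 0.398
```

{"op": "play_rows", "data": {"moves": [[0.4, 0, -3, 0, 0], [0.4, 0, -3, 0, 0]]}}

```text
clock: 9.0
ee_pos: [590.7, -15.1, 65.6]
eef_rot: [-0.069, 0.692, 0.071, 0.715]
wrist_force: [0.2, 2.0, 0.6]
finger_gap: 0.401
```

{"op": "play_rows", "data": {"moves": [[0.4, 0, -3, 0, 0], [0.4, 0, -3, 0, 0]]}}

```text
clock: 9.2
ee_pos: [592.0, -21.5, 65.6]
eef_rot: [-0.069, 0.692, 0.071, 0.715]
wrist_force: [-0.4, 1.3, 0.6]
finger_gap: 0.401
```

{"op": "play_rows", "data": {"moves": [[0.4, 0, -3, 0, 0], [0.4, 0, -3, 0, 0]]}}

```text
clock: 9.4
ee_pos: [593.0, -27.3, 65.5]
eef_rot: [-0.068, 0.693, 0.071, 0.715]
wrist_force: [-0.8, 6.3, 2.4]
finger_gap: 0.404
```

```bash
python3 -c "
from h import *
s,M,p=st()"
```

```text
t 9.4 p [593.  -27.3  65.5] gap 35.1 rail y -18.1 x -0.3 F y,x,z 6.3 0.42 2.44 yaw of toolY 11.36
```

{"op": "play_rows", "data": {"moves": [[0.4, 0, -3, 0, 0]]}}

```text
clock: 9.5
ee_pos: [593.2, -28.7, 65.5]
eef_rot: [-0.066, 0.693, 0.072, 0.714]
wrist_force: [0.2, 11.0, 1.8]
finger_gap: 0.4
```

{"op": "play_rows", "data": {"moves": [[0.4, 0, -3, 0, 0]]}}

```text
clock: 9.6
ee_pos: [593.2, -29.2, 65.4]
eef_rot: [-0.064, 0.693, 0.073, 0.714]
wrist_force: [-0.0, 12.2, 1.8]
finger_gap: 0.399
```

{"op": "play_rows", "data": {"moves": [[0.4, 0, -3, 0, 0]]}}

```text
clock: 9.7
ee_pos: [593.2, -29.3, 65.3]
eef_rot: [-0.061, 0.693, 0.074, 0.714]
wrist_force: [0.7, 12.5, 1.8]
finger_gap: 0.4
```

{"op": "play_rows", "data": {"moves": [[0.4, 0, -3, 0, 0]]}}

```text
clock: 9.8
ee_pos: [593.1, -29.3, 65.3]
eef_rot: [-0.059, 0.694, 0.075, 0.714]
wrist_force: [0.5, 11.6, 1.5]
finger_gap: 0.401
```

{"op": "play_rows", "data": {"moves": [[0.4, 0, -3, 0, 0]]}}

```text
clock: 9.9
ee_pos: [593.1, -29.1, 65.2]
eef_rot: [-0.056, 0.694, 0.076, 0.714]
wrist_force: [0.7, 10.7, 2.6]
finger_gap: 0.403
```

{"op": "play_rows", "data": {"moves": [[0.4, 0, -3, 0, 0]]}}

```text
clock: 10.0
ee_pos: [593.0, -29.0, 65.0]
eef_rot: [-0.054, 0.695, 0.077, 0.713]
wrist_force: [-0.4, 11.0, 2.2]
finger_gap: 0.406
```

{"op": "play_rows", "data": {"moves": [[0.4, 0, -3, 0, 0]]}}

```text
clock: 10.1
ee_pos: [592.9, -28.9, 65.0]
eef_rot: [-0.052, 0.695, 0.079, 0.713]
wrist_force: [-0.5, 10.8, 2.0]
finger_gap: 0.404
```

{"op": "play_rows", "data": {"moves": [[0.4, 0, -3, 0, 0]]}}

```text
clock: 10.2
ee_pos: [592.9, -28.8, 64.9]
eef_rot: [-0.049, 0.695, 0.08, 0.713]
wrist_force: [0.3, 11.0, 3.1]
finger_gap: 0.399
```

{"op": "play_rows", "data": {"moves": [[0.4, 0, -3, 0, 0]]}}

```text
clock: 10.3
ee_pos: [592.8, -28.7, 64.8]
eef_rot: [-0.047, 0.696, 0.081, 0.712]
wrist_force: [0.1, 11.8, 2.0]
finger_gap: 0.403
```

```bash
python3 -c "
from h import *
s,M,p=st()"
```

```text
t 10.3 p [592.8 -28.7  64.8] gap 35.1 rail y -19.5 x -0.7 F y,x,z 11.59 2.35 1.96 yaw of toolY 10.45
```

{"op": "play_rows", "data": {"moves": [[0.4, 0, -4, 0, 0]]}}

```text
clock: 10.4
ee_pos: [592.9, -29.2, 64.7]
eef_rot: [-0.044, 0.696, 0.083, 0.712]
wrist_force: [1.3, 12.8, 3.1]
finger_gap: 0.403
```

{"op": "play_rows", "data": {"moves": [[0.4, 0, -4.5, 0, 0]]}}

```text
clock: 10.5
ee_pos: [593.0, -29.9, 64.6]
eef_rot: [-0.042, 0.696, 0.085, 0.712]
wrist_force: [0.3, 12.1, 3.3]
finger_gap: 0.404
```

{"op": "play_rows", "data": {"moves": [[0.4, 0, -4.5, 0, 0]]}}

```text
clock: 10.6
ee_pos: [593.1, -30.8, 64.5]
eef_rot: [-0.039, 0.697, 0.086, 0.711]
wrist_force: [0.3, 12.3, 2.7]
finger_gap: 0.403
```

```bash
python3 -c "
from h import *
s,M,p=st();print(M.round(3))"
```

```text
t 10.6 p [593.1 -30.8  64.5] gap 35.1 rail y -21.5 x -0.9 F y,x,z 11.96 2.69 2.71 yaw of toolY 10.2
[[ 0.015 -0.177  0.984]
 [ 0.068  0.982  0.175]
 [-0.998  0.065  0.026]]
```

{"op": "play_rows", "data": {"moves": [[0.4, 0, -6, 0, 0]]}}

```text
clock: 10.7
ee_pos: [593.4, -32.7, 64.4]
eef_rot: [-0.036, 0.697, 0.088, 0.711]
wrist_force: [1.0, 12.0, 4.5]
finger_gap: 0.407
```

{"op": "play_rows", "data": {"moves": [[0.4, 0, -6, 0, 0]]}}

```text
clock: 10.8
ee_pos: [593.9, -35.3, 64.2]
eef_rot: [-0.034, 0.697, 0.09, 0.71]
wrist_force: [-0.4, 10.3, 4.1]
finger_gap: 0.399
```

```bash
python3 -c "
from h import *
s,M,p=st();print(M.round(3))"
```

```text
t 10.8 p [593.9 -35.3  64.2] gap 34.7 rail y -26.1 x -1.0 F y,x,z 10.19 1.61 4.09 yaw of toolY 10.07
[[ 0.011 -0.174  0.985]
 [ 0.08   0.982  0.173]
 [-0.997  0.077  0.025]]
```

{"op": "play_rows", "data": {"moves": [[0.4, -0.5, -6, 0, 0]]}}

```text
clock: 10.9
ee_pos: [594.3, -38.0, 64.3]
eef_rot: [-0.031, 0.698, 0.091, 0.71]
wrist_force: [1.7, 12.5, -2.0]
finger_gap: 0.402
```

{"op": "play_rows", "data": {"moves": [[0.4, -0.5, -6, 0, 0]]}}

```text
clock: 11.0
ee_pos: [594.9, -41.0, 64.2]
eef_rot: [-0.029, 0.698, 0.093, 0.71]
wrist_force: [-0.4, 8.9, 0.0]
finger_gap: 0.403
```

{"op": "play_rows", "data": {"moves": [[0.4, -0.5, -5, 0, 0]]}}

```text
clock: 11.1
ee_pos: [595.6, -44.3, 64.1]
eef_rot: [-0.028, 0.698, 0.093, 0.709]
wrist_force: [-0.1, 4.0, 0.6]
finger_gap: 0.4
```

```bash
python3 -c "
from h import *
s,M,p=st();print(M.round(3))"
```

```text
t 11.1 p [595.6 -44.3  64.1] gap 34.8 rail y -35.3 x -1.0 F y,x,z 3.96 0.63 0.59 yaw of toolY 9.97
[[ 0.008 -0.172  0.985]
 [ 0.093  0.981  0.171]
 [-0.996  0.09   0.024]]
```

{"op": "play_rows", "data": {"moves": [[0.4, -0.4, -5, 0, 0], [0.4, -0.4, -5, 0, 0], [0.4, -0.4, -5, 0, 0], [0.4, -0.4, -5, 0, 0], [0.4, -0.4, -5, 0, 0]]}}

```text
clock: 11.6
ee_pos: [600.7, -71.3, 64.1]
eef_rot: [-0.029, 0.698, 0.093, 0.71]
wrist_force: [-0.2, 2.9, 1.1]
finger_gap: 0.397
```

{"op": "play_rows", "data": {"moves": [[0.4, -0.4, -5, 0, 0], [0.4, -0.4, -5, 0, 0], [0.4, -0.4, -5, 0, 0], [0.4, -0.4, -5, 0, 0]]}}

```text
clock: 12.0
ee_pos: [604.9, -93.6, 64.1]
eef_rot: [-0.029, 0.697, 0.093, 0.71]
wrist_force: [-0.2, 2.0, 1.9]
finger_gap: 0.397
```

```bash
python3 -c "
from h import *
s,M,p=st();print(M.round(3))
d=robot.get_image('wrist');cv2.imwrite('pics/w4.png',d['color'][:,:,::-1])"
```

```text
t 12.0 p [604.9 -93.6  64.1] gap 34.6 rail y -85.4 x -1.4 F y,x,z 1.95 0.21 1.94 yaw of toolY 9.98
[[ 0.01  -0.173  0.985]
 [ 0.092  0.981  0.171]
 [-0.996  0.088  0.026]]
```

View pics/w4.png

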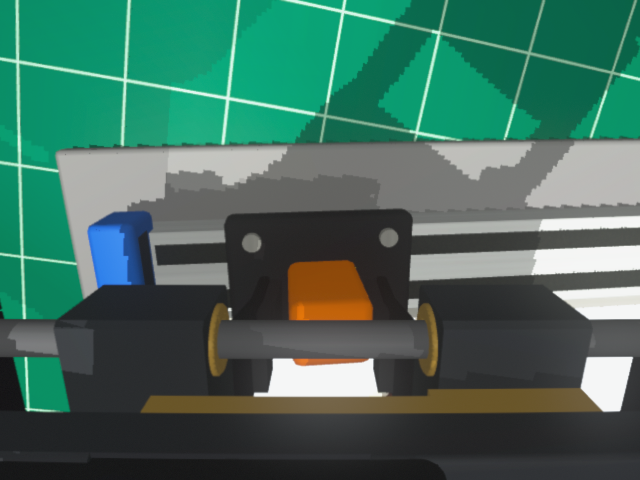

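The blue face is at column 155 and the plate edge at 228, so about 34 mm is left.

{"op": "play_rows", "data": {"moves": [[0.4, -0.4, -5, 0, 0], [0.4, -0.4, -5, 0, 0], [0.4, -0.4, -5, 0, 0], [0.4, -0.4, -5, 0, 0], [0.4, -0.4, -3, 0, 0]]}}

```text
clock: 12.55
ee_pos: [609.5, -119.1, 64.0]
eef_rot: [-0.029, 0.697, 0.093, 0.71]
wrist_force: [0.3, 2.6, 0.7]
finger_gap: 0.4
```

{"op": "play_rows", "data": {"moves": [[0.4, -0.2, -2, 0, 0], [0.4, -0.2, -2, 0, 0]]}}

```text
clock: 12.75
ee_pos: [610.4, -123.6, 64.0]
eef_rot: [-0.029, 0.697, 0.093, 0.71]
wrist_force: [-0.3, 1.7, 1.3]
finger_gap: 0.4
```

```bash
python3 -c "
from h import *
s,M,p=st()"
```

```text
t 12.75 p [ 610.4 -123.6   64. ] gap 34.8 rail y -116.0 x -1.8 F y,x,z 1.77 0.02 1.32 yaw of toolY 9.95
```

{"op": "play_rows", "data": {"moves": [[0.4, -0.1, -1.5, 0, 0]]}}

```text
clock: 12.85
ee_pos: [610.7, -125.3, 63.9]
eef_rot: [-0.029, 0.697, 0.093, 0.71]
wrist_force: [-0.0, 1.7, 1.4]
finger_gap: 0.403
```

{"op": "play_rows", "data": {"moves": [[0.4, -0.1, -1.2, 0, 0]]}}

```text
clock: 12.95
ee_pos: [610.9, -126.5, 64.0]
eef_rot: [-0.029, 0.697, 0.093, 0.71]
wrist_force: [0.4, 3.1, 0.8]
finger_gap: 0.4
```

{"op": "play_rows", "data": {"moves": [[0.4, -0.1, -1.2, 0, 0]]}}

```text
clock: 13.05
ee_pos: [611.1, -127.7, 64.0]
eef_rot: [-0.029, 0.697, 0.093, 0.71]
wrist_force: [1.0, 2.2, 0.8]
finger_gap: 0.401
```

{"op": "play_rows", "data": {"moves": [[0.4, -0.1, -1.2, 0, 0]]}}

```text
clock: 13.15
ee_pos: [611.4, -128.9, 64.0]
eef_rot: [-0.029, 0.697, 0.093, 0.71]
wrist_force: [-0.2, 1.6, 1.1]
finger_gap: 0.401
```

{"op": "play_rows", "data": {"moves": [[0.4, -0.1, -1.2, 0, 0]]}}

```text
clock: 13.25
ee_pos: [611.5, -129.8, 64.0]
eef_rot: [-0.029, 0.697, 0.093, 0.71]
wrist_force: [0.3, 5.8, 1.4]
finger_gap: 0.398
```

{"op": "play_rows", "data": {"moves": [[0.4, -0.1, -1.2, 0, 0]]}}

```text
clock: 13.35
ee_pos: [611.5, -129.8, 63.9]
eef_rot: [-0.028, 0.697, 0.093, 0.71]
wrist_force: [1.3, 5.8, 1.4]
finger_gap: 0.4
```

```bash
python3 -c "
from h import *
s,M,p=st()
d=robot.get_image('wrist');cv2.imwrite('pics/w5.png',d['color'][:,:,::-1])"
```

```text
t 13.35 p [ 611.5 -129.8   63.9] gap 34.8 rail y -122.2 x -1.9 F y,x,z 5.42 2.42 1.43 yaw of toolY 9.92
```

View pics/w5.png

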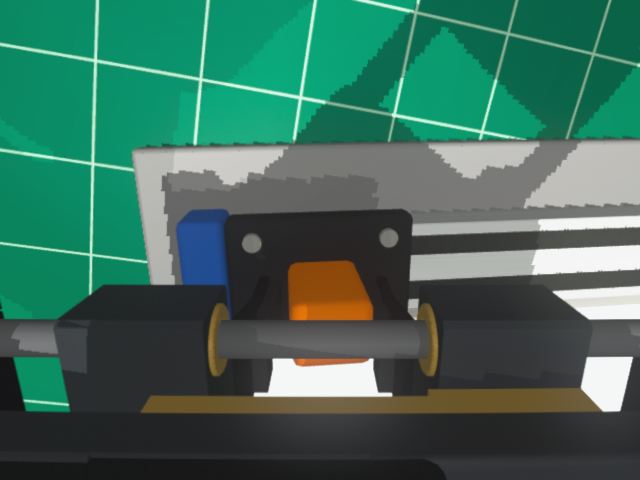

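The plate touches the blue stop (column 228) and travel stopped as the force rose. One more slight press to make sure, then back.

{"op": "play_rows", "data": {"moves": [[0.4, -0.1, -1.8, 0, 0]]}}

```text
clock: 13.5
ee_pos: [611.4, -129.7, 63.9]
eef_rot: [-0.026, 0.697, 0.094, 0.71]
wrist_force: [1.1, 7.8, 2.5]
finger_gap: 0.4
```

{"op": "play_rows", "data": {"moves": [[0.4, 0.2, 3, 0, 0], [0.4, 0.4, 5, 0, 0], [0.4, 0.4, 5, 0, 0], [0.4, 0.4, 5, 0, 0], [0.4, 0.4, 5, 0, 0]]}}

```text
clock: 14.0
ee_pos: [607.9, -110.7, 63.8]
eef_rot: [-0.03, 0.697, 0.092, 0.71]
wrist_force: [-0.5, -2.6, -1.0]
finger_gap: 0.401
```

{"op": "play_rows", "data": {"moves": [[0.4, 0.4, 5, 0, 0], [0.4, 0.4, 5, 0, 0], [0.4, 0.4, 5, 0, 0], [0.4, 0.4, 5, 0, 0], [0.4, 0.4, 5, 0, 0]]}}

```text
clock: 14.5
ee_pos: [602.9, -84.1, 63.8]
eef_rot: [-0.03, 0.697, 0.092, 0.71]
wrist_force: [-0.3, -2.2, -0.4]
finger_gap: 0.401
```

```bash
python3 -c "
from h import *
s,M,p=st();print(M.round(3))"
```

```text
t 14.5 p [602.9 -84.1  63.8] gap 34.9 rail y -75.7 x -1.5 F y,x,z -2.06 -0.71 -0.39 yaw of toolY 10.0
[[ 0.011 -0.173  0.985]
 [ 0.088  0.981  0.171]
 [-0.996  0.085  0.026]]
```

{"op": "play_rows", "data": {"moves": [[0.4, 0.4, 5, 0, 0], [0.4, 0.4, 5, 0, 0], [0.4, 0.4, 5, 0, 0], [0.4, 0.4, 5, 0, 0], [0.4, 0.4, 5, 0, 0]]}}

```text
clock: 15.0
ee_pos: [597.8, -56.9, 63.8]
eef_rot: [-0.03, 0.698, 0.092, 0.71]
wrist_force: [-0.4, -2.8, -1.8]
finger_gap: 0.401
```

{"op": "play_rows", "data": {"moves": [[0.4, 0.2, 3, 0, 0]]}}

```text
clock: 15.1
ee_pos: [597.1, -53.2, 63.8]
eef_rot: [-0.031, 0.698, 0.092, 0.71]
wrist_force: [0.8, -1.6, -1.2]
finger_gap: 0.402
```

{"op": "play_rows", "data": {"moves": [[0.4, 0.2, 3, 0, 0]]}}

```text
clock: 15.2
ee_pos: [596.4, -49.9, 63.8]
eef_rot: [-0.031, 0.698, 0.092, 0.71]
wrist_force: [-1.1, -1.4, -0.9]
finger_gap: 0.399
```

{"op": "play_rows", "data": {"moves": [[0.4, 0.2, 3, 0, 0]]}}

```text
clock: 15.3
ee_pos: [595.8, -46.7, 63.8]
eef_rot: [-0.031, 0.698, 0.092, 0.71]
wrist_force: [-0.7, -2.6, -1.0]
finger_gap: 0.399
```

{"op": "play_rows", "data": {"moves": [[0.4, 0.2, 3, 0, 0]]}}

```text
clock: 15.4
ee_pos: [595.2, -43.5, 63.8]
eef_rot: [-0.031, 0.698, 0.092, 0.71]
wrist_force: [-0.1, -2.1, -1.4]
finger_gap: 0.401
```

{"op": "play_rows", "data": {"moves": [[0.4, 0.2, 3, 0, 0]]}}

```text
clock: 15.5
ee_pos: [594.8, -40.9, 63.8]
eef_rot: [-0.031, 0.698, 0.092, 0.71]
wrist_force: [-1.4, -6.4, -1.8]
finger_gap: 0.403
```

```bash
python3 -c "
from h import *
s,M,p=st();print(M.round(3))"
```

```text
t 15.5 p [594.8 -40.9  63.8] gap 35.1 rail y -31.7 x -1.2 F y,x,z -5.97 -2.57 -1.77 yaw of toolY 10.06
[[ 0.009 -0.174  0.985]
 [ 0.087  0.981  0.173]
 [-0.996  0.084  0.024]]
```

The drag comes on again at tool y about -33, as predicted. The middle should be about 11 mm further on.

{"op": "play_rows", "data": {"moves": [[0.4, 0.4, 5, 0, 0]]}}

```text
clock: 15.6
ee_pos: [594.4, -38.5, 63.7]
eef_rot: [-0.034, 0.698, 0.091, 0.71]
wrist_force: [-1.6, -14.9, -3.4]
finger_gap: 0.404
```

{"op": "play_rows", "data": {"moves": [[0.4, 0.4, 5.5, 0, 0]]}}

```text
clock: 15.7
ee_pos: [594.0, -36.4, 63.6]
eef_rot: [-0.037, 0.697, 0.089, 0.71]
wrist_force: [-1.7, -13.2, -3.1]
finger_gap: 0.404
```

{"op": "play_rows", "data": {"moves": [[0.4, 0.4, 5.5, 0, 0]]}}

```text
clock: 15.8
ee_pos: [593.6, -34.5, 63.5]
eef_rot: [-0.04, 0.697, 0.088, 0.711]
wrist_force: [-0.7, -12.2, -3.9]
finger_gap: 0.401
```

```bash
python3 -c "
from h import *
s,M,p=st();print(M.round(3))"
```

```text
t 15.8 p [593.6 -34.5  63.5] gap 34.8 rail y -25.3 x -1.1 F y,x,z -11.84 -2.99 -3.88 yaw of toolY 10.39
[[ 0.013 -0.18   0.984]
 [ 0.07   0.981  0.179]
 [-0.997  0.066  0.025]]
```

One more step (about 2–3 mm), then back off slightly so the finger clears the knob, and open.

{"op": "play_rows", "data": {"moves": [[0.4, 0.4, 5.5, 0, 0]]}}

```text
clock: 15.9
ee_pos: [593.1, -32.3, 63.4]
eef_rot: [-0.042, 0.697, 0.086, 0.711]
wrist_force: [-1.0, -11.0, -3.4]
finger_gap: 0.402
```

{"op": "play_rows", "data": {"moves": [[0.4, 0, -1, 0, 0], [0.7, 0, 0, 0, 0], [0.7, 0, 0, 0, 0], [0.7, 0, 0, 0, 0], [0.7, 0, 0, 0, 0]]}}

```text
clock: 16.4
ee_pos: [592.8, -31.1, 63.9]
eef_rot: [-0.04, 0.697, 0.087, 0.711]
wrist_force: [0.6, 0.4, 0.0]
finger_gap: 0.66
```

```bash
python3 -c "
from h import *
s,M,p=st()
d=robot.get_image('wrist');cv2.imwrite('pics/w6.png',d['color'][:,:,::-1])"
```

```text
t 16.4 p [592.8 -31.1  63.9] gap 57.4 rail y -21.8 x -1.3 F y,x,z 0.23 0.68 0.04 yaw of toolY 10.35
```

View pics/w6.png

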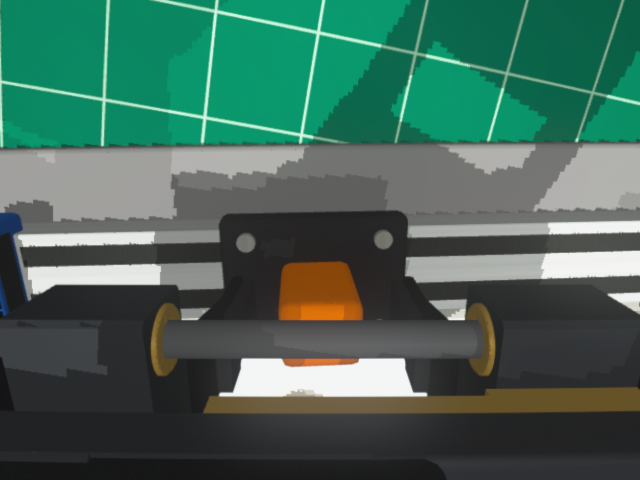

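The fingers are clear on both sides of the knob. Lifting away.

{"op": "play_rows", "data": {"moves": [[0.8, -15, 0, 0, 0], [0.8, -20, 0, 0, 0], [0.8, -30, 0, 0, 0], [0.8, -30, 0, 0, 0], [0.8, 0, 0, 0, 0]]}}

```text
clock: 16.95
ee_pos: [590.4, -36.2, 160.4]
eef_rot: [-0.039, 0.698, 0.088, 0.709]
wrist_force: [0.3, -0.6, 0.1]
finger_gap: 0.795
```

{"op": "play_rows", "data": {"moves": [[0.8, 0, 0, -40, 0], [0.8, 0, 0, -40, 0], [0.8, 0, 0, -40, 0], [0.8, 0, 0, 0, 0], [0.8, 0, 0, 0, 0]]}}

```text
clock: 17.45
ee_pos: [468.3, -56.5, 156.2]
eef_rot: [-0.039, 0.698, 0.089, 0.71]
wrist_force: [1.0, -0.5, -0.0]
finger_gap: 0.8
```

```bash
python3 -c "
from h import *
st()
d=robot.get_image('top');cv2.imwrite('pics/t7.png',cv2.resize(d['color'][150:270,235:415,::-1],None,fx=4.4,fy=4.4,interpolation=cv2.INTER_CUBIC))
d=robot.get_image('scene');cv2.imwrite('pics/s7.png',d['color'][:,:,::-1]);cv2.imwrite('pics/s7z.png',cv2.resize(d['color'][225:325,200:410,::-1],None,fx=3.8,fy=3.8,interpolation=cv2.INTER_CUBIC))"
```

```text
t 17.45 p [468.3 -56.5 156.2] gap 69.6 rail y -22.8 x -128.3 F y,x,z -0.69 0.93 -0.04 yaw of toolY 10.48
```

View pics/t7.png

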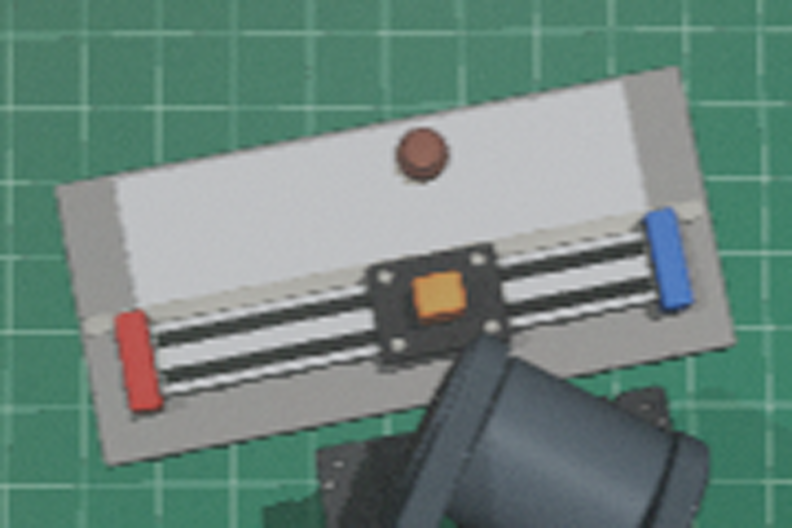

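View pics/s7z.png

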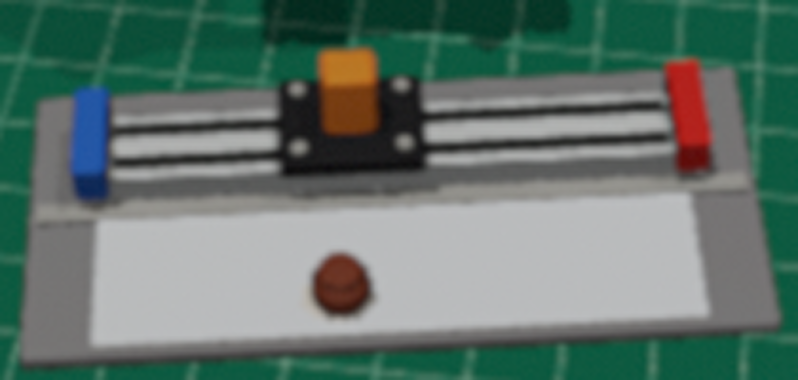

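View pics/s7.png

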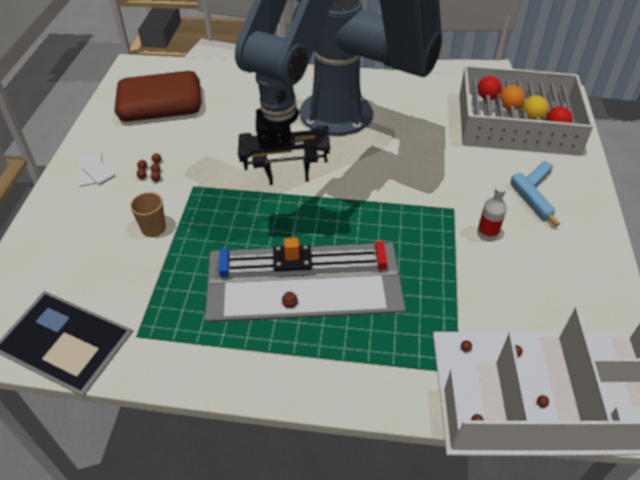

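The plate centre in the top view is about (438,305), which puts the carriage at y ≈ -23 mm. That agrees with the felt middle. The bystanders look unmoved and the arm is clear, so I'm handing in.

```bash
python3 -c "
from plant import robot
print(robot.finish_job())"
```

```text
the job is handed in; nothing more can be done
None
```

The carriage was run to the red stop, across to the blue stop, and left parked and let go on the sticky place. I handed the job in with the robot's clock at about 17.5 s of the 67 s allowed. The hand-in gave no verdict.

- **Stops:** I held the knob in a loosely closed gripper. At red the push rose to about 8 N, and at blue to about 8 N. In both cases travel stopped, and the wrist picture showed the plate touching the block.
- **Sticky place:** Normal sliding took about 2 N. Going towards blue, the drag rose at carriage y of about -12 mm, reached about 12 N of push, and faded at about -33 mm. Coming back it rose again at about -33 mm, peaking near 15 N.
- **Parking:** I stopped near the middle, opened and lifted clear. The top picture puts the carriage at about -23 mm, against a felt middle of about -22 mm. The wrist force at the end was about 1 N or less.
- **Bystanders:** The bottle, cup and pot look to be in the same places in the pictures before and after. I judged that by eye rather than measuring it.
- **Disagreements:** Small steps stalled in the sticky zone, and the tool tilted about 5° while pushing there. That shifted the tool-to-carriage offset by 2–3 mm, which I corrected using the blue-stop contact. The rail middle I first took from the pictures was off by up to about 2 mm.

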